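Zero the bench comparator on the master disc and gauge a flange

ROBOT

A 6-joint arm with a two-finger parallel gripper is mounted at the origin on the work surface. World frame = base frame: x ahead of the robot, y to its left, z up, the work surface at z = 0. Lengths are in m, angles in rad, forces in N, time in s.
With the tool pointing down it reaches from about 0.25 to 0.775 m from the base axis. Payload 4 kg.
Tool frame: the origin (TCP) lies midway between the tips of the shut fingers; the grasp point (between the pads) lies 19 mm behind it; z points along the fingers, y is the line along which they close (so a half turn about z gives the same grasp; the last joint's range is limited). The gripper opens to 94 mm and grips with 3 to 60 N. Pads are 16 mm wide; open, the fingers measure 119 mm over their backs; the gripper's body (75 mm by 177 mm) begins 78 mm behind the grasp point.
Start: joints at [-1.421, 0.087, 1.371, -0, 1.684, -0.103], TCP at [0.138, -0.533, 0.206] pointing down, gripper open.
Joint ranges: [-3.1, 3.1], [-0.76, 2.03], [0.27, 2.55], [-1.08, 4.22], [0.17, 2.65], [-2.57, 2.57]. Speed limits (rad/s): [2.79, 2.79, 3.14, 3.14, 3.14, 3.14].

INTERFACE

Orientations are given as a rotation vector (axis times angle).
In Python, from station import r gives the robot as it stands. The module is installed in compiled form; this text tells all that it offers. Calls block until the motion is done:
- r.move_to(position, orientation): joint-space move of the TCP to a pose.
- r.servo_line(position, ori=None, rate=0.15): straight line of the TCP; ori=None keeps the orientation; rate is the mean speed in m/s.
- r.move_j(angles): joint-space move.
- r.grip(opening): opening from 0.0 (shut) to 1.0 (fully open); the grip force is fixed at half the most; returns when the fingers have stopped.
- r.dwell(seconds).
- r.ik(position, orientation): joint angles nearest the present ones, or None.
- r.camera(name): name is "side" or "top"; returns (picture, depth): 400x640x3 uint8, blue, green, red; 400x640 float32, m along the optical axis (not along the pixel's ray), 0 where there is no reading.
- r.camera_params(name): a dict with "mtx" (3x3 intrinsics, pixels), "eye" and "rotation" of the camera in the world. Camera axes: x right, y up, looking along -z (the intrinsics and any distortion apply to the point x, -y, -z); pixel columns grow to the right and rows downward; lengths in m; the calibration is good to about 2 mm. A picture is of the moment at which its call begins. camera_params takes no time and is no camera call.
A pose or a line that the arm cannot do raises r.PlanningError and nothing moves.
- r.job_done(): hands the job in; it is judged then, once.
Readings, each from a call of its own:
- r.get_t(): time.
- r.get_joint_positions(): joint angles.
- r.get_joint_velocities(): joint speeds.
- r.get_effort(): joint torques, N m.
- r.get_position(): TCP position.
- r.get_ee_rot(): TCP orientation.
- r.get_wrist_force(): force on the tool from outside, world axes, zero at the start.
- r.get_ft_torque(): the same for the moment, N m.
- r.get_width(): opening from 0.0 (shut) to 1.0 (fully open).
- r.get_finger_force(): force on a finger pad.
Only numpy, scipy, OpenCV 4.12 (cv2) and the standard library are available. Lean on these libraries where they do the work, as an engineer would, in place of code of your own. Each camera call takes 0.05 s, during which the arm holds its last target. There are 200 camera calls.

TASK

Zero the bench comparator and check the flange with it: slide the master disc, flat on the rest, in from the open front between anvil and sprung plunger until it is home against the back stop, ease it onto the anvil and let go, then turn the dial's bezel until its zero mark is under the pointer. Put the master disc back upright in its tray and slide the large flange into the comparator in the same way, leaving it there, let go, with the bezel as you set it so that its deviation can be read. Work by feel: do not ram a piece against anvil or stop, do not let the spring snap it across onto the anvil, do not drive the plunger to the end of its travel, and leave the other things alone.

Things in the scene. Friction and masses are not known exactly. Their poses are not given: they have to be found in the camera images.
- gauge: Bench comparator, base 110 x 215 x 16 mm, screwed down. Origin at table height under the measuring point; z up; +x is the way work is slid in, towards the back stop; +y points from the anvil to the plunger and dial. A bracket from y = 46 to 60 mm (top z = 48 mm) holds the dial; all else but the dial is below z = 45 mm.
- measuring_point (a point): Centre of the comparator's flat, oiled steel rest on the measuring line: gauge x = 0, y = 0, z = 30 mm, the height of the rest's top. The rest covers x = -76 to 26, y = -30 to 36 mm.
- stop_way (a point): Middle of the slideway of the back stop, at gauge x = 34, y = 0, z = 29 mm. The stop is a small block with a flat upright face looking to -x, 14 mm wide, top at z = 40 mm. It is clamped wherever the last job left it, its face anywhere from x = 16 to 25 mm; that is not measured: find it by touch. A piece that is home touches it.
- anvil_way (a point): The slideway of the anvil, at gauge x = 0, y = -30, z = 30 mm. The anvil's flat face looks to +y, is 20 mm long in x (-10 to 10 mm), top at z = 44 mm. It is clamped wherever the last job left it, with its face anywhere from y = -21.4 to -18.6 mm; that is not measured: find it by touch.
- plunger_way (a point): Point on the plunger's line where its ball tip ends when free: gauge x = 0, y = 16, z = 36 mm. The ball is 10 mm across and is pushed back to +y, sideways out of the way by a disc sliding in, against a spring of 4 to 5 N; travel 10 mm. A 40 mm disc that touches the anvil holds it back by 2 to 5.5 mm.
- dial_centre (a point): On the dial's vertical axis at the top of the bezel: gauge x = 0, y = 95, z = 58 mm. The bezel is a knurled steel ring 58 mm across and 12 mm high (z = 46 to 58 mm) that turns about this axis; below it the case is 54 mm across, and the 8 mm stem leaves it towards -y at z = 36 mm.
- plunger (a joint): How far the sprung plunger is pushed back, in m: 0 free, 0.010 at the end of its travel.
- bezel (a joint): Angle of the dial's bezel (with the dial face) in rad, growing clockwise seen from above; 0 when the zero mark points along the gauge's +y. It turns stiffly (about 0.08 N m) and stays where it is left.
- pointer (a joint): Angle of the dial's pointer in rad, clockwise from above; 0 along the gauge's +y. It turns clockwise by one whole turn for 10 mm of plunger travel (0.628 rad per mm). The dial reads zero when this equals the bezel's angle (or differs by whole turns).
- zero_mark (a point): The zero mark (two thick bars side by side) on the white dial face, a point 19 mm from the dial's axis.
- pointer_tip (a point): The tip of the black pointer, 19 mm from the dial's axis, at the height of the zero mark.
- master_mid (a point): Master setting disc, polished steel: a 40.0 mm disc, 12 mm thick, with a plain straight handle 16 mm thick and 30 mm high standing on it; 42 mm high in all, 0.16 kg. This point is on its axis, half-way up (21 mm above its underside).
- master: The same master disc; origin at the centre of its underside, z along the handle.
- flange_mid (a point): The large turned aluminium flange to be checked: a 40.5 mm disc, 12 mm thick, with a spigot 26 mm thick and 30 mm high on it, bored 18 mm at the top; 42 mm high in all, about 0.12 kg. This point is on its axis, half-way up (21 mm above its underside). It should read about +0.5 mm against the master.
- flange: The same flange; origin at the centre of its underside, z along the spigot.
- master_tray: The master's plywood tray, 120 x 120 mm, 22 mm high, fixed, 5 mm walls and floor; origin at the centre of its underside. The master starts in it, its axis at least 40 mm from the walls.
- part_tray: Blue plastic part tray, 170 (x) x 140 (y) mm, 22 mm high, fixed, 5 mm walls and floor; origin at the centre of its underside. The large flange stands in its -x half, the small flange and the nipple along its +x side.
- small_flange: Leave alone: small turned flange, 30 mm across, 20 mm high, in the part tray. Origin at the centre of its underside.
- nipple: Leave alone: brass hexagon nipple, 22 mm across, 26 mm high, in the part tray. Origin at the centre of its underside.
- spacer: Leave alone: steel spacer ring, 26 mm across, 10 mm high, on the bench. Origin at the centre of its underside.
- rail_bar: Leave alone: orange slotted fixture bar, 200 x 40 x 15 mm, lying on the bench. Origin at the centre of its underside.
- driver: Leave alone: screwdriver, 180 mm long, lying on the bench. Origin at the centre of its underside.
- grease_jar: Leave alone: small round jar, 48 mm across, 50 mm high. Origin at the centre of its underside.
- hex_key: Leave alone: hexagon key, 100 mm long, 6 mm thick, lying on the bench. Origin at the centre of its underside.
Mind the look-alikes: they are no part of the job. What is shaped like the flange but pink is not meant. What is shaped like the master but green is not meant.

How it is judged:
By the outcome, as a careful person would: the job done as asked, in the order asked, and still so for the second after the job is handed in, with the robot touching nothing.
It also fails if it takes over 72 s, if anything falls off the work surface, if the arm or the gripper's body presses on something with over 40 N, if the wrist force passes 120 N, or if a joint passes its speed limit or range.

## Working session

There is one attempt and no reset: what is moved stays moved. The work goes in short steps, each a Python script; the robot and the scene stay as the last script left them, time stands still between calls to the robot, and variables do not carry over. Pictures are saved under pics/ and viewed, at most 10 in all, crops included, and the job is handed in when it is done.

```bash
mkdir -p pics; python3 - <<'E'
from station import r
import cv2,numpy as np
for n in("top","side"):
    im,d=r.camera(n); cv2.imwrite(f"pics/{n}0.png",im); np.savez(f"{n}0.npz",im=im,d=d)
    p=r.camera_params(n); print(n,{k:np.round(np.array(v),4).tolist() if not isinstance(v,str) else v for k,v in p.items()})
print(r.get_t(),r.get_ee_rot(),r.get_wrist_force())
E
```

```text
top {'mtx': [[370.7548, 0.0, 324.0334], [0.0, 370.7548, 204.9379], [0.0, 0.0, 1.0]], 'eye': [0.3281, -0.0261, 0.9845], 'rotation': [0.1878, -0.1976, -1.5609]}
side {'mtx': [[361.0248, 0.0, 322.4134], [0.0, 361.0248, 203.7705], [0.0, 0.0, 1.0]], 'eye': [0.4736, -0.9064, 0.6922], 'rotation': [0.9287, -0.0325, -0.1091]}
0.1 [-3.11458529e+00 -3.95731289e-01  7.28725382e-05] [ 0.52406389 -0.25460292  0.59456103]
```

View pics/top0.png

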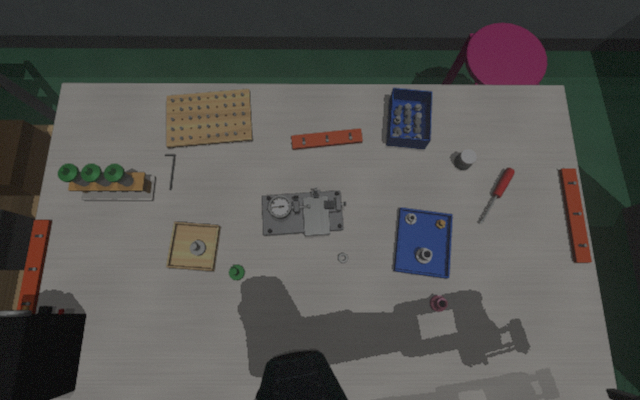

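View pics/side0.png

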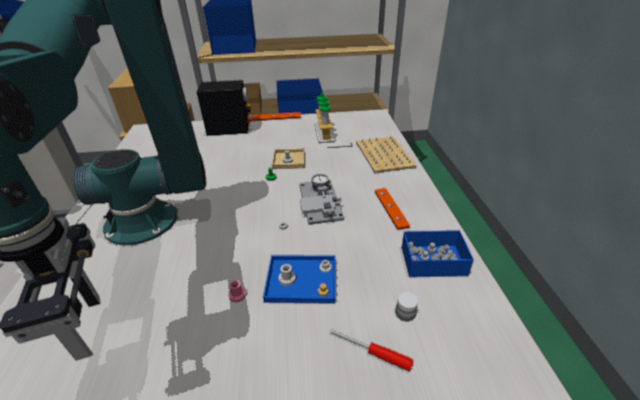

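The top view shows the master candidates: grey at (198,247) in the plywood tray, and green at (237,272), which is a look-alike. The flange candidates are aluminium at (425,255) in the blue tray, and pink at (439,303), a look-alike. The loose parts in the bin at (408,118) and the small flange at (411,218) aren't wanted. I choose (198,247) and (425,255). The gauge's dial is at (279,207) and its rest at (316,213), with the open front towards the robot (image down).

```bash
cat > h.py <<'E'
import numpy as np,cv2
from scipy.spatial.transform import Rotation as R
from station import r
def px2w(n,u,v,z=None,d=None):
    p=r.camera_params(n);K=np.array(p["mtx"]);M=p["rotation"]
    M=R.from_rotvec(M).as_matrix() if np.ndim(M)==1 else np.array(M)
    c=np.array([(u-K[0,2])/K[0,0],-(v-K[1,2])/K[1,1],-1.0])
    ray=M@c;e=np.array(p["eye"])
    s=d if d is not None else (z-e[2])/ray[2]
    return e+s*ray
def w2px(n,P):
    p=r.camera_params(n);K=np.array(p["mtx"]);M=R.from_rotvec(p["rotation"]).as_matrix()
    c=M.T@(np.array(P)-p["eye"]);return np.array([K[0,2]+K[0,0]*c[0]/-c[2],K[1,2]-K[1,1]*c[1]/-c[2]])
E
python3 - <<'E'
from h import *
f=np.load("top0.npz");im,d=f["im"],f["d"]
for nm,u,v in[("master",198,247),("flange",425,255),("dial",280,207),("rest",318,215),("table",300,260)]:
    print(nm,d[v,u],np.round(px2w("top",u,v,d=d[v,u]),3))
def crop(u0,v0,u1,v1,w,h): return cv2.resize(im[v0:v1,u0:u1],(w,h),interpolation=cv2.INTER_CUBIC)
a=crop(250,180,355,245,800,495)
cv2.imwrite("pics/g.png",a)
b=np.hstack([crop(160,215,260,290,400,300),crop(385,200,460,320,400,640)[:300*0+600][:600]]) if 0 else None
c=np.hstack([crop(160,215,260,290,400,300),crop(385,205,485,280,400,300)]); cv2.imwrite("pics/mf.png",c)
E
```

```text
master 0.94817877 [0.454 0.29  0.037]
flange 0.94686884 [ 0.434 -0.29   0.037]
dial 0.9586557 [0.556 0.082 0.053]
rest 0.97615725 [ 0.54  -0.016  0.031]
table 0.977134 [0.425 0.031 0.001]
```

View pics/g.png

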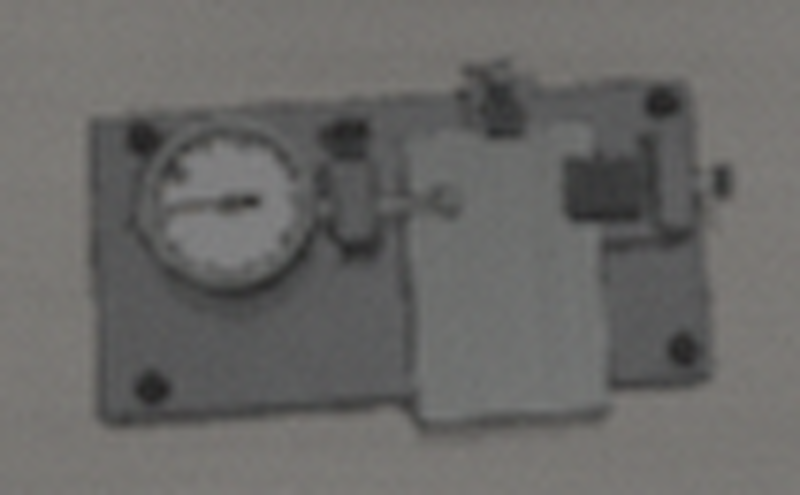

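View pics/mf.png

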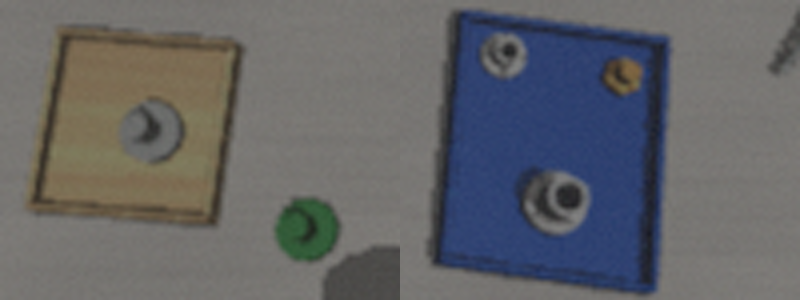

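The gauge crop shows the dial centred at about (280,207) px, with the pointer towards +y (image left). A thick dark mark sits up-left at about (173,168) in the crop. The ball tip is at crop (445,200), the stop at (495,105) and the anvil at (600,188). The second crop confirms the grey master in the plywood tray and the bored aluminium flange in the blue tray. Next I measure them.

```bash
python3 - <<'E'
from h import *
f=np.load("top0.npz");im,d=f["im"],f["d"]
p=r.camera_params("top");K=p["mtx"];M=R.from_rotvec(p["rotation"]).as_matrix()
v,u=np.mgrid[:400,:640]
W=p["eye"]+d[...,None]*(np.stack([(u-K[0,2])/K[0,0],-(v-K[1,2])/K[1,1],-np.ones_like(u)],-1)@M.T)
Z=W[...,2]
def box(u0,v0,u1,v1): m=np.zeros(Z.shape,bool);m[v0:v1,u0:u1]=1;return m
G=box(250,178,356,245)
def rect(m,n): 
    P=W[m][:,:2]*1000; q=cv2.minAreaRect(P.astype(np.float32)); print(n,m.sum(),np.round(q[0],1),np.round(q[1],1),round(q[2],2),"z",Z[m].mean().round(4))
rect(G&(Z>.008)&(Z<.022),"base")
rect(G&(Z>.026)&(Z<.034)&box(300,180,336,245),"rest")
m=G&(Z>.040)&(Z<.07)&box(260,180,300,225);rect(m,"dial");print(W[m].mean(0))
for n,b in(("master",box(175,228,215,266)),("flange",box(405,235,445,272))):
    t=b&(Z>.040);c=b&(Z>.012)&(Z<.022)
    print(n,t.sum(),W[t].mean(0).round(4),"disc");rect(c,n);rect(b&(Z>.012),n+" all")
# yaw from long base edges, colour: rectify to plane z=.016 and Canny/Hough
E
```

```text
base 1570 [547.7  21.4] [121.4 223.7] 4.27 z 0.0167
rest 938 [550.3 -20.8] [121.   85.4] 3.98 z 0.0307
dial 500 [558.6  73.8] [57.9 81.8] 3.61 z 0.0522
[0.55987975 0.07505707 0.05224607]
master 40 [0.4467 0.273  0.1176] disc
master 161 [461.5 305.7] [141.9  38.5] 61.23 z 0.018
master all 238 [398.  176.9] [427.1  45. ] 65.01 z 0.0362
flange 61 [ 0.4319 -0.2792  0.0931] disc
flange 93 [ 419.2 -281. ] [39.7 82.1] 56.26 z 0.018
flange all 220 [ 374.  -172.5] [ 46.9 303.1] 26.21 z 0.0432
```

```bash
python3 - <<'E'
from h import *
f=np.load("top0.npz");im=f["im"];s=np.load("side0.npz")["im"]
C=lambda x,y:(250+(x+.5)/(800/105)-.5,180+(y+.5)/(495/65)-.5)
cs={k:px2w("top",*C(*q),z=.016)[:2] for k,q in dict(TL=(90,118),TR=(688,83),BR=(708,378),BL=(100,425)).items()}
for k in cs: print(k,cs[k].round(4))
y1=cs["TL"]-cs["TR"];y2=cs["BL"]-cs["BR"];x1=cs["TL"]-cs["BL"];x2=cs["TR"]-cs["BR"]
print("len",[np.linalg.norm(a).round(4) for a in(y1,y2,x1,x2)],"yaw",[np.degrees(np.arctan2(-a[0],a[1])).round(2) for a in(y1,y2)],[np.degrees(np.arctan2(a[1],a[0])).round(2) for a in(x1,x2)], "ctr",np.mean(list(cs.values()),0))
def blob(mask,n,u0,v0,u1,v1,cam,z):
    m=np.zeros(mask.shape,np.uint8);m[v0:v1,u0:u1]=mask[v0:v1,u0:u1]
    c=max(cv2.findContours(m,0,1)[0],key=cv2.contourArea);e=cv2.fitEllipse(c)
    print(n,cam,cv2.contourArea(c),np.round(e[0],2),np.round(e[1],1),"->",px2w(cam,*e[0],z=z).round(4))
def sat(i): return cv2.cvtColor(i,cv2.COLOR_BGR2HSV)
H=sat(im);S=sat(s)
blob((H[...,1]<45).astype(np.uint8),"master",178,230,212,264,"top",.017)
blob((H[...,1]<70).astype(np.uint8),"flange",406,238,444,270,"top",.017)
blob((H[...,2]>125).astype(np.uint8),"face",262,188,297,225,"top",.057)
print(S[152:166,275:303,1].tolist()[::4]);
for n,P in(("top",0),("side",0)): print(n, H[207,280],S[181,320])
blob((S[...,1]<60).astype(np.uint8),"flange",272,258,302,290,"side",.02)
blob((S[...,1]<60).astype(np.uint8),"master",276,150,303,166,"side",.02)
blob((S[...,2]>150).astype(np.uint8),"face",308,170,333,196,"side",.057)
cv2.imwrite("pics/s2.png",np.hstack([cv2.resize(s[140:230,265:355],(400,400),interpolation=2),cv2.resize(s[245:305,255:345],(400,267),interpolation=2) if 0 else cv2.resize(s[225:315,255:345],(400,400),interpolation=2)]))
E
```

```text
TL [0.598  0.1375]
TR [ 0.6115 -0.0752]
BR [ 0.5046 -0.0811]
BL [0.4877 0.1295]
len [np.float64(0.2132), np.float64(0.2113), np.float64(0.1106), np.float64(0.107)] yaw [np.float64(3.62), np.float64(4.57)] [np.float64(4.17), np.float64(3.16)] ctr [0.55044786 0.0276797 ]
master top 170.0 [197.38 247.47] [14.5 15.1] -> [0.4554 0.2983 0.017 ]
flange top 191.0 [423.26 255.18] [15.1 16.3] -> [ 0.4361 -0.2908  0.017 ]
face top 43.0 [280.48 210.19] [ 6.3 12.3] -> [0.5464 0.0799 0.057 ]
[[112, 116, 112, 112, 108, 112, 106, 105, 101, 80, 16, 6, 6, 9, 70, 104, 100, 101, 104, 107, 105, 103, 101, 101, 100, 101, 101, 101], [111, 100, 97, 96, 96, 94, 92, 83, 71, 56, 33, 8, 9, 7, 54, 62, 61, 80, 93, 97, 98, 97, 95, 98, 99, 97, 97, 98], [105, 98, 96, 97, 98, 95, 91, 73, 13, 11, 10, 7, 5, 7, 7, 10, 11, 47, 100, 98, 97, 97, 96, 96, 99, 98, 99, 92], [101, 106, 105, 103, 98, 79, 72, 84, 87, 90, 86, 81, 73, 74, 86, 93, 94, 99, 100, 103, 107, 106, 107, 106, 110, 109, 109, 108]]
top [12 16 82] [ 30   1 174]
side [12 16 82] [ 30   1 174]
flange side 218.5 [286.37 275.24] [15.2 19.8] -> [ 0.438  -0.2919  0.02  ]
master side 69.0 [286.98 157.  ] [ 9.5 12.6] -> [0.457  0.2996 0.02  ]
face side 192.5 [320.64 176.32] [14.7 26.9] -> [0.5636 0.0892 0.057 ]
```

View pics/s2.png

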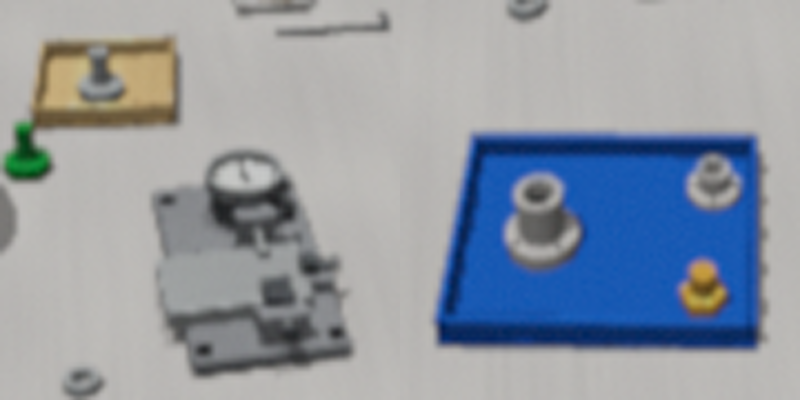

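The side crop shows the grey master upright in its tray, and the dial with its pointer. It also shows the bored flange in the blue tray at about (286,275) px; both views agree to 2 mm. Now the gauge origin, from several features.

```bash
python3 - <<'E'
from h import *
from scipy.optimize import least_squares
C=lambda x,y:(250+(x+.5)/(800/105)-.5,180+(y+.5)/(495/65)-.5)
F=[((229,205),(0,.095,.058)),((445,200),(0,.021,.039)),((415,420),(-.076,.036,.030)),((607,408),(-.076,-.030,.030)),((408,140),(.026,.036,.030)),((353,165),None)]
F=[f for f in F if f[1]]
Wp=np.array([px2w("top",*C(*a),z=g[2])[:2] for a,g in F]);G=np.array([g[:2] for a,g in F])
def T(q): 
    c,s=np.cos(q[2]),np.sin(q[2]);return G@np.array([[c,s],[-s,c]])+q[:2]
q=least_squares(lambda q:(T(q)-Wp).ravel(),[.55,0,.068]);print(q.x,(q.fun.reshape(-1,2)*1000).round(1),np.degrees(q.x[2]))
Rm=R.from_rotvec(r.get_ee_rot()).as_matrix();print(Rm.round(3))
g=q.x[2]
for n,p,z in(("master",(.456,.299),.02),("flange",(.4365,-.2912),.02),("rest",(.51,-.02),.05),("dial",(.553,.08),.05)):
    for a in(0,90,-90,180):
        Rt=R.from_euler("z",g+np.radians(a))*R.from_euler("x",np.pi)
        j=r.ik((*p,z),Rt.as_rotvec());print(n,a,None if j is None else np.round(j,2))
E
```

```text
[ 0.56402255 -0.01173418  0.06777865] [[ 1.7  0.7]
 [ 0.1 -1. ]
 [-1.6 -0.9]
 [-1.3 -1.2]
 [ 1.2  2.2]] 3.8834303688168155
[[ 0.968  0.25  -0.   ]
 [ 0.25  -0.968  0.002]
 [ 0.    -0.002 -1.   ]]
master 0 [0.48 0.19 1.64 0.   1.32 1.98]
master 90 [0.48 0.19 1.64 0.   1.32 0.41]
master -90 None
master 180 [ 0.48  0.19  1.64  0.    1.32 -1.16]
flange 0 [-0.7   0.14  1.69  0.    1.31  0.81]
flange 90 [-0.7   0.14  1.69  0.    1.31 -0.76]
flange -90 [-0.7   0.14  1.69 -0.    1.31  2.38]
flange 180 [-0.7   0.14  1.69  0.    1.31 -2.33]
rest 0 [-0.15  0.08  1.69  0.    1.37  1.35]
rest 90 [-0.15  0.08  1.69  0.    1.37 -0.22]
rest -90 None
rest 180 [-0.15  0.08  1.69  0.    1.37 -1.79]
dial 0 [0.04 0.19 1.57 0.   1.38 1.55]
dial 90 [ 0.04  0.19  1.57  0.    1.38 -0.03]
dial -90 None
dial 180 [ 0.04  0.19  1.57  0.    1.38 -1.6 ]
```

```bash
cat >> h.py <<'E'
G0=np.array([.5640,-.0117]);YAW=.0678
c,s=np.cos(YAW),np.sin(YAW);RG=np.array([[c,-s,0],[s,c,0],[0,0,1]])
DOWN=(R.from_euler("z",YAW)*R.from_euler("x",np.pi)).as_rotvec()
def g2w(x,y,z): return RG@np.array([x,y,z])+[*G0,0]
def w2g(p): return RG.T@(np.array(p)-[*G0,0])
def F(n=3): return RG.T@np.mean([r.get_wrist_force() for _ in range(n)],0)
def st(t=""): print(t,"t",round(r.get_t(),2),"tcp_g",(w2g(r.get_position())*1000).round(2),"F",F().round(2),"w",round(r.get_width(),3),"ff",np.round(r.get_finger_force(),1))
def feel(d,dist,step,stop,rate,base):
    "step the commanded point along d (gauge axes) until stop(force-base)"
    p=w2g(r.get_position());d=np.array(d,float);tr=[]
    for i in range(1,int(round(dist/step))+1):
        q=p+d*step*i; r.servo_line(g2w(*q),rate=rate); f=F()-base; tr.append((i*step*1000,*f))
        if stop(f): break
    print("feel",d,np.round(tr,2).tolist()[-6:],"n",i); return q,f
E
python3 - <<'E'
from h import *
st("a")
r.grip(.45);st("g")
m=(.456,.299)
r.move_to((*m,.10),DOWN);st("mv")
r.servo_line((*m,.021),rate=.2);st("dn")
r.grip(0.0);st("grip")
E
```

```text
a t 0.1 tcp_g [-460.81 -490.24  204.44] F [ 0.51 -0.29  0.59] w 0.999 ff 0.0
g t 1.02 tcp_g [-460.76 -490.74  205.51] F [-0.31 -0.52  0.73] w 0.451 ff 0.0
mv t 4.17 tcp_g [-86.28 316.71 100.09] F [-0.25  0.12 -0.8 ] w 0.45 ff 0.0
dn t 4.71 tcp_g [-86.51 316.94  20.94] F [0.91 0.29 0.09] w 0.453 ff 0.0
grip t 5.25 tcp_g [-86.36 317.52  21.57] F [-0.42  0.27  2.38] w 0.165 ff 30.0
```

```bash
sed -i 's/def feel(d,dist,step,stop,rate,base):/def feel(p,d,dist,step,stop,rate,base):/; s/    p=w2g(r.get_position());d=np.array(d,float)/    p=np.array(p,float);d=np.array(d,float)/; s/def F(n=3)/def F(n=10)/' h.py
python3 - <<'E'
from h import *
m=(.456,.299)
r.servo_line((*m,.10),rate=.25)
r.move_to(g2w(-.052,.003,.095),DOWN);st("over")
r.servo_line(g2w(-.052,.003,.049),rate=.12)
r.dwell(.1);b=F(20);st("low");t=r.get_t();F();print("read cost",r.get_t()-t)
q,f=feel((-.052,.003,.049),(0,0,-1),.005,.0005,lambda f:f[2]>1.5,.01,b);print(q)
st();np.save("q.npy",q);np.save("b.npy",b)
E
```

```text
over t 6.92 tcp_g [-52.27   3.98  94.29] F [ 0.39  0.94 -1.88] w 0.164 ff 30.0
low t 7.56 tcp_g [-51.32   3.22  49.87] F [-0.03  0.15 -1.86] w 0.163 ff 30.0
read cost 0.0
feel [ 0.  0. -1.] [[1.0, 0.21, -0.57, 0.34], [1.5, -0.46, -0.47, 0.37], [2.0, 0.46, -0.03, 0.31], [2.5, 0.57, -0.05, 0.18], [3.0, -0.34, 0.2, 0.56], [3.5, -0.97, 0.1, 3.28]] n 7
[-0.052   0.003   0.0455]
 t 9.31 tcp_g [-51.82   2.96  45.92] F [-0.99  0.25  1.41] w 0.165 ff 30.0
```

```bash
python3 - <<'E'
from h import *
b=np.load("b.npy");z=.0458
r.servo_line(g2w(-.052,.003,z),rate=.02)
r.servo_line(g2w(-.022,.003,z),rate=.05);print("at-22",(F()-b).round(2),r.get_t())
q,f=feel((-.022,.003,z),(1,0,0),.012,.003,lambda f:np.hypot(f[0],f[1])>11,.03,b)
if np.hypot(f[0],f[1])<11:
    q,f=feel(q,(1,0,0),.020,.0005,lambda f:f[0]<-5,.01,b)
print(q);np.save("q.npy",q);st()
E
```

```text
at-22 [ 0.53 -0.04  3.18] 10.3083
feel [1. 0. 0.] [[3.0, -0.0, -0.58, 4.41], [6.0, 0.18, -0.38, 4.51], [9.0, -3.75, -2.8, 5.96], [12.0, -1.48, -4.12, 4.18]] n 4
feel [1. 0. 0.] [[0.5, -3.84, -4.85, 5.59], [1.0, -4.12, -4.73, 5.94], [1.5, -5.13, -4.8, 6.06]] n 3
[-0.0085  0.003   0.0458]
 t 12.06 tcp_g [-9.35  1.92 45.75] F [-5.15 -4.65  4.2 ] w 0.164 ff 30.0
```

```bash
python3 - <<'E'
from h import *
b=np.load("b.npy");q=np.load("q.npy");q[2]=.0462
r.servo_line(g2w(*q),rate=.02);print((F(20)-b).round(2))
q,f=feel(q,(1,0,0),.016,.0005,lambda f:f[0]<-5.5,.01,b)
np.save("q.npy",q);print(q);st()
E
```

```text
[-3.71 -4.98  4.64]
feel [1. 0. 0.] [[11.5, -0.58, -5.63, 1.4], [12.0, -1.85, -5.02, 2.23], [12.5, -3.78, -5.01, 2.36], [13.0, -3.39, -5.53, 3.08], [13.5, -4.94, -5.32, 3.05], [14.0, -6.03, -6.08, 5.63]] n 28
[0.0055 0.003  0.0462]
 t 19.31 tcp_g [ 3.39  2.81 45.78] F [-6.06 -5.93  3.76] w 0.162 ff 30.0
```

```bash
python3 - <<'E'
from h import *
b=np.load("b.npy");q=np.load("q.npy");q[0]=.0042;r.servo_line(g2w(*q),rate=.02);print((F(20)-b).round(2))
q,f=feel(q,(0,-1,0),.007,.0005,lambda f:f[1]>-.8,.01,b)
np.save("q.npy",q);np.save("q_master.npy",q);print(q);st()
E
```

```text
[-2.18 -4.83  3.2 ]
feel [ 0. -1.  0.] [[2.0, -4.29, -2.6, 2.53], [2.5, -4.49, -3.16, 1.94], [3.0, -4.21, -2.19, 2.98], [3.5, -5.08, -2.83, 2.5], [4.0, -4.45, -1.55, 3.35], [4.5, -5.55, 0.08, 3.19]] n 9
[ 0.0042 -0.0015  0.0462]
 t 21.81 tcp_g [ 3.33 -0.27 45.77] F [-5.57  0.23  1.33] w 0.164 ff 30.0
```

```bash
python3 - <<'E'
from h import *
b=np.load("b.npy");q=np.load("q.npy")
q,f=feel(q,(0,-1,0),.001,.0005,lambda f:f[1]>3,.01,b)
q[0]-=.0007;q[1]+=.0004;r.servo_line(g2w(*q),rate=.02);print((F(20)-b).round(2),q)
r.grip(.42);st("rel");np.save("q_master.npy",q)
r.servo_line(g2w(q[0],q[1],.092),rate=.25)
r.move_to(g2w(-.11,-.13,.12),DOWN);st()
for n in("top","side"):
    I=[r.camera(n)[0] for _ in range(4)];np.save(n+"1.npy",np.mean(I,0))
t=np.load("top1.npy")[178:246,250:356];s=np.load("side1.npy")[165:230,295:350]
cv2.imwrite("pics/m1.png",np.hstack([cv2.resize(t.astype(np.uint8),(520,334),interpolation=2),cv2.resize(s.astype(np.uint8),(280,334),interpolation=2)]))
E
```

```text
feel [ 0. -1.  0.] [[0.5, -5.46, 0.33, 3.15], [1.0, -4.98, 1.69, 3.87]] n 2
[-3.56  2.86  2.21] [ 0.0035 -0.0021  0.0462]
rel t 23.14 tcp_g [ 3.73 -2.27 46.31] F [-0.51 -0.91  0.13] w 0.414 ff 0.0
 t 24.2 tcp_g [-110.03 -129.38  119.04] F [-0.06  0.86  0.  ] w 0.421 ff 0.0
```

View pics/m1.png

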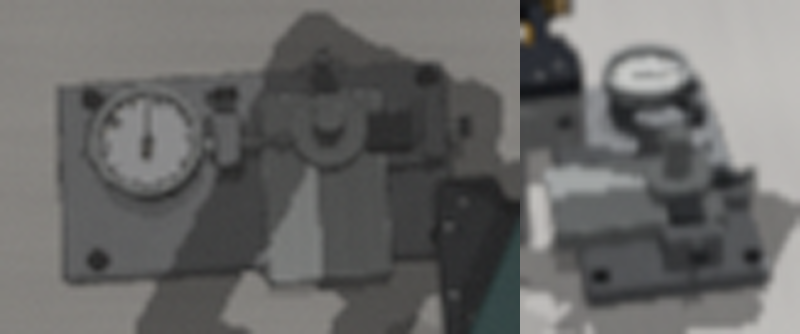

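The master sits against the anvil and stop with the gripper clear. The pointer now points up (+x) at about (150,100)–(148,155) in the crop. Next, both dial angles from a rectified view.

```bash
cat > dial.py <<'E'
from h import *
DC={"top":None,"side":None}
def rect(cam,img,cx,cy,z=.056,half=.034,S=10):  # gauge-axes view of dial plane; up=+y, right=+x
    k=int(half*1000*S/2.5); g=np.linspace(-half,half,2*k)
    mp=np.array([[w2px(cam,g2w(cx+x,cy+y,z)) for x in g] for y in g[::-1]],np.float32)
    return cv2.remap(img.astype(np.float32),mp[...,0],mp[...,1],cv2.INTER_CUBIC),1000*2*half/(2*k)
def polar(cam,img,cx,cy,r0,r1,z=.056):
    a=np.arange(0,360,3);rr=np.arange(r0,r1,.0005)
    gr=img.mean(2).astype(np.float32);out=[]
    for t in np.radians(a):
        P=np.array([w2px(cam,g2w(cx+q*np.sin(t),cy+q*np.cos(t),z)) for q in rr],np.float32)
        out.append(cv2.remap(gr,P[None,:,0].copy(),P[None,:,1].copy(),cv2.INTER_CUBIC).mean())
    return a,np.array(out)
E
python3 - <<'E'
from dial import *
im={n:np.load(n+"1.npy") for n in("top","side")};row=[]
for n in im:
    v,sc=rect(n,im[n],0,.095)
    v=cv2.normalize(v,None,0,255,cv2.NORM_MINMAX).astype(np.uint8)
    v=cv2.resize(v,(400,400),interpolation=2);cv2.circle(v,(200,200),int(29/68*400),(0,0,255),1);cv2.circle(v,(200,200),3,(0,0,255),-1);row.append(v)
cv2.imwrite("pics/d1.png",np.hstack(row))
E
```

```text
Traceback (most recent call last):
  File "dial.py", line 5, in rect
    mp=np.array([[w2px(cam,g2w(cx+x,cy+y,z)) for x in g] for y in g[::-1]],np.float32)
                  ~~~~^^^^^^^^^^^^^^^^^^^^^^
  File "h.py", line 12, in w2px
    p=r.camera_params(n);K=np.array(p["mtx"]);M=R.from_rotvec(p["rotation"]).as_matrix()
ValueError: time passes only in moves, steps and waits
```

```bash
python3 - <<'E'
from station import r
import pickle;pickle.dump({n:r.camera_params(n) for n in("top","side")},open("cam.pkl","wb"))
E
sed -i 's/r\.camera_params(n)/CP[n]/; s/^from station import r$/from station import r\nimport pickle;CP=pickle.load(open("cam.pkl","rb"))/' h.py
cat > d1.py <<'E'
from dial import *
import sys
k=sys.argv[1]
im={n:np.load(n+k+".npy") for n in("top","side")};row=[]
for n in im:
    v,sc=rect(n,im[n],0,.095)
    v=cv2.normalize(v,None,0,255,cv2.NORM_MINMAX).astype(np.uint8)
    v=cv2.resize(v,(400,400),interpolation=2);cv2.circle(v,(200,200),int(29/68*400),(0,0,255),1);cv2.circle(v,(200,200),3,(0,0,255),-1);row.append(v)
cv2.imwrite(f"pics/d{k}.png",np.hstack(row))
E
python3 d1.py 1
```

```text
(no output)
```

View pics/d1.png

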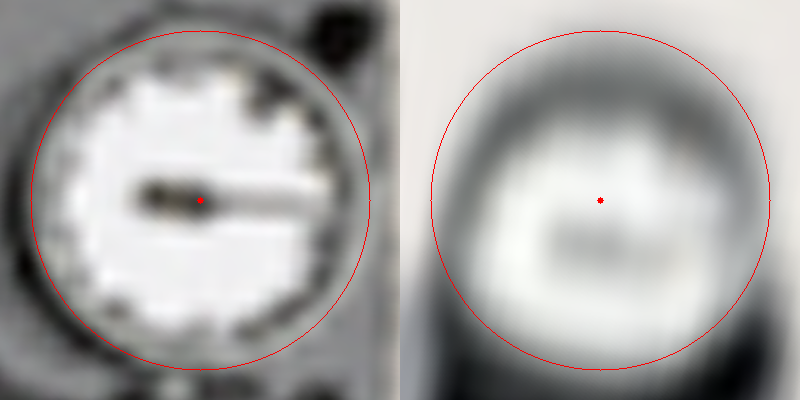

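The rectified top view shows the pointer lying along +x, from (140,195) to (310,202). The thick double zero mark is at about (262,100), clockwise of +y by about 33°. Now I quantify both.

```bash
cat > ang.py <<'E'
from dial import *
def measure(img,pc,zc,show=False):
    v,sc=rect("top",img,0,.095);g=v.mean(2);n=g.shape[0]
    white=(g>np.percentile(g,99)*.80).astype(np.uint8)
    yy,xx=np.mgrid[:n,:n];X=(xx-(n-1)/2)*sc;Y=-(yy-(n-1)/2)*sc
    white[np.hypot(X,Y)>26]=0
    c=max(cv2.findContours(white,0,1)[0],key=cv2.contourArea);h=cv2.convexHull(c)
    e=cv2.fitEllipse(h);cx,cy=(e[0][0]-(n-1)/2)*sc,-(e[0][1]-(n-1)/2)*sc
    print("face centre mm",round(cx,2),round(cy,2),"diam",np.round(np.array(e[1])*sc,1))
    D=np.clip(np.percentile(g,97)-g,0,None);res=[]
    for (ox,oy) in((cx,cy),(0,0)):
        rr=np.hypot(X-ox,Y-oy);th=np.degrees(np.arctan2(X-ox,Y-oy))
        def cen(a,hw,r0,r1):
            for _ in range(10):
                d=(th-a+180)%360-180;m=(abs(d)<hw)&(rr>r0)&(rr<r1);w=D[m]-np.percentile(D[m],30);w=np.clip(w,0,None)
                a+=np.average(d[m],weights=w)
            return a
        p=cen(pc,16,8,17.5);z=cen(zc,13,16,20.5)
        m=((abs((th-p+180)%360-180)<16)|(abs((th-p)%360-180)<40))&(rr<17)
        w=np.clip(D[m]-np.percentile(D[m],50),0,None);P=np.stack([X[m],Y[m]],1);mu=np.average(P,0,w);C=(P-mu).T@((P-mu)*w[:,None]);ax=np.linalg.eigh(C)[1][:,1]
        l=np.degrees(np.arctan2(ax[0],ax[1]));l+=180*round((p-l)/180)
        res.append((p,l,z));print("ctr",round(ox,2),round(oy,2),"pointer",round(p,1),"axis",round(l,1),"zero",round(z,1))
    return res
E
python3 - <<'E'
from ang import *
i=np.load("top1.npy");measure(i,92,33)
a,o=polar("top",i,-.0003,.0947,.016,.0205);print(o.round(0).astype(int).tolist())
f=np.load("top0.npz")["im"].astype(float);print("start (pointer should be 0)");measure(f,0,33)
E
```

```text
face centre mm -2.12 -0.45 diam [45.9 47.4]
ctr -2.12 -0.45 pointer 91.5 axis 93.3 zero 37.2
ctr 0 0 pointer 94.3 axis 93.5 zero 33.0
[131, 133, 135, 138, 139, 137, 134, 127, 117, 107, 99, 96, 99, 105, 115, 126, 135, 138, 138, 137, 136, 133, 130, 127, 127, 132, 137, 136, 130, 122, 116, 113, 113, 115, 120, 125, 126, 127, 129, 131, 133, 135, 137, 138, 139, 138, 137, 136, 136, 137, 138, 138, 137, 137, 137, 137, 137, 135, 133, 132, 132, 133, 136, 138, 140, 140, 140, 139, 139, 138, 136, 135, 135, 136, 137, 139, 140, 140, 139, 138, 137, 137, 138, 139, 139, 138, 138, 138, 139, 139, 139, 140, 140, 138, 137, 136, 137, 138, 139, 139, 139, 138, 138, 138, 139, 138, 135, 133, 134, 136, 138, 140, 140, 138, 137, 135, 133, 131, 130, 130]
start (pointer should be 0)
face centre mm -2.21 -0.66 diam [46.6 47.5]
ctr -2.21 -0.66 pointer 7.5 axis -0.5 zero 37.1
ctr 0 0 pointer -3.2 axis -1.1 zero 33.0
```

```bash
sed -i 's/    return res/    return res,mu,ax/; s/measure(img,pc,zc,show=False)/measure(img,pc,zc,C0=None)/; s/in((cx,cy),(0,0)):/in([(cx,cy),(0,0)] if C0 is None else [C0]):/' ang.py
python3 - <<'E'
from ang import *
i=np.load("top1.npy");f=np.load("top0.npz")["im"].astype(float)
C0=np.array([-1.,-.3])
for _ in range(3):
    _,m1,a1=measure(i,93,34,C0);_,m0,a0=measure(f,-1,34,C0)
    t=np.linalg.solve(np.stack([a1,-a0],1),m0-m1);C0=m1+t[0]*a1
print("hub centre",C0)
E
```

```text
face centre mm -2.12 -0.45 diam [45.9 47.4]
ctr -1.0 -0.3 pointer 92.5 axis 93.5 zero 34.8
face centre mm -2.21 -0.66 diam [46.6 47.5]
ctr -1.0 -0.3 pointer 1.7 axis -1.1 zero 34.8
face centre mm -2.12 -0.45 diam [45.9 47.4]
ctr -0.55 -0.18 pointer 93.2 axis 93.5 zero 33.9
face centre mm -2.21 -0.66 diam [46.6 47.5]
ctr -0.55 -0.18 pointer -0.5 axis -1.1 zero 33.9
face centre mm -2.12 -0.45 diam [45.9 47.4]
ctr -0.45 -0.15 pointer 93.4 axis 93.5 zero 33.8
face centre mm -2.21 -0.66 diam [46.6 47.5]
ctr -0.45 -0.15 pointer -1.0 axis -1.1 zero 33.8
hub centre [-0.4248672  -0.13913728]
```

```bash
cat > turn.py <<'E'
from ang import *
import sys
deg=float(sys.argv[1]);a0=float(sys.argv[2]);k=sys.argv[3];pc=float(sys.argv[4])
o=lambda a:(R.from_euler("z",YAW+np.radians(a))*R.from_euler("x",np.pi)).as_rotvec()
D=(-.0004,.0949)
r.grip(.8);r.move_to(g2w(*D,.09),o(a0));r.servo_line(g2w(*D,.050),rate=.15)
r.grip(0);st("gripped")
j=np.array(r.ik(g2w(*D,.050),o(a0)));j2=j.copy();j2[5]+=np.radians(deg)
r.move_j(j2);st("turned");print("j6",j2[5],r.get_joint_positions()[5],"M",np.round(r.get_ft_torque(),2))
r.grip(.8);r.servo_line(g2w(*D,.10),rate=.25)
r.move_to(g2w(-.11,-.10,.12),DOWN)
np.save("top"+k+".npy",np.mean([r.camera("top")[0] for _ in range(4)],0));st("end")
measure(np.load("top"+k+".npy"),pc,pc,np.array([-.42,-.14]))
E
python3 turn.py 59.7 90 2 93; cat > v.py <<'E'
from dial import *
import sys
v,_=rect("top",np.load("top"+sys.argv[1]+".npy"),0,.095);cv2.imwrite("pics/t%s.png"%sys.argv[1],cv2.resize(cv2.normalize(v,None,0,255,32).astype(np.uint8),(400,400)))
E
python3 v.py 2
```

```text
gripped t 27.2 tcp_g [ 0.31 94.73 51.34] F [-0.07 -0.78  4.14] w 0.607 ff 30.0
turned t 28.18 tcp_g [-0.42 95.15 51.27] F [-3.51 -0.35  6.56] w 0.604 ff 30.0
j6 1.0213147080262113 1.0219633845566953 M [-0.16  0.5  -0.07]
end t 30.14 tcp_g [-109.43  -98.94  119.62] F [ 0.23  0.66 -0.16] w 0.799 ff 0.0
face centre mm -1.4 -0.18 diam [45.2 46.8]
ctr -0.42 -0.14 pointer 93.6 axis 93.6 zero 95.5
```

View pics/t2.png

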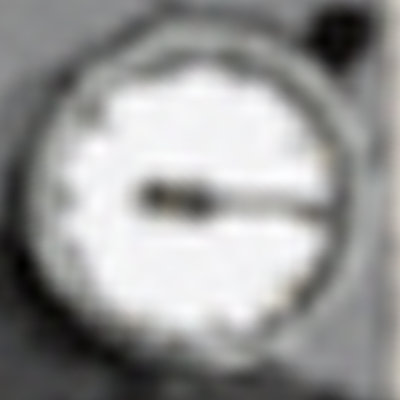

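The pointer runs to about (318,208), exactly onto the thick zero mark at the right. A cross-check using the tick ring outside the pointer follows.

```bash
python3 - <<'E'
from dial import *
C=(-.00042,.09486)
P={}
for k in("1","2"):
    i=np.load(f"top{k}.npy")
    for r0,r1 in((.0165,.0205),(.0185,.0215)):
        a,o=polar("top",i,*C,r0,r1);P[k,r0]=o
        c=33 if k=="1" else 94
        m=abs(a-c)<=14; D=np.clip(np.minimum(o[m].max(),np.percentile(o,60))-o[m],0,None);print(k,r0,"centroid",(a[m]*D).sum()/D.sum(),o[m].round(0))
E
```

```text
1 0.0165 centroid 33.871502766056 [128. 117. 106.  97.  93.  95. 101. 111. 123.]
1 0.0185 centroid 33.66454340134825 [123. 111.  98.  85.  80.  82.  91. 104. 120.]
2 0.0165 centroid 95.00102618664671 [133. 127. 119. 107.  96.  91.  98. 112. 126. 134.]
2 0.0185 centroid 95.62284680841924 [130. 125. 118. 105.  91.  84.  91. 107. 121. 129.]
```

```bash
python3 - <<'E'
from h import *
m=(.456,.299)
r.grip(.42);r.move_to(g2w(.0033,-.0013,.09),DOWN);r.servo_line(g2w(.0033,-.0013,.0462),rate=.12);b=F(20)
r.grip(0);st("grip");print((F()-b).round(2))
r.servo_line(g2w(.0015,.0022,.0465),rate=.012);print((F()-b).round(2))
r.servo_line(g2w(-.020,.0022,.0465),rate=.04);print((F()-b).round(2))
r.servo_line(g2w(-.055,.0022,.0465),rate=.08)
r.servo_line(g2w(-.055,.0022,.095),rate=.25);st("up")
r.move_to((*m,.09),DOWN);r.servo_line((*m,.0235),rate=.15);r.dwell(.1);b=F(20)
q,f=feel(w2g((*m,.0235)),(0,0,-1),.004,.0005,lambda f:f[2]>1.5,.01,b);st("down")
r.grip(.45);r.servo_line((*m,.10),rate=.3);st("done")
E
```

```text
grip t 32.55 tcp_g [ 3.45 -0.41 46.55] F [0.22 2.38 2.04] w 0.164 ff 30.0
[-0.03  2.53  0.77]
[ 1.54 -4.57 -1.22]
[-0.78  0.97  0.24]
up t 34.63 tcp_g [-53.8    2.01  95.79] F [-0.03  0.17 -2.29] w 0.167 ff 30.0
feel [ 0.  0. -1.] [[0.5, -0.73, -0.52, 1.25], [1.0, 0.32, -0.4, 0.42], [1.5, -1.09, 0.26, 0.96], [2.0, -1.09, 0.1, 0.92], [2.5, -0.4, 0.08, 1.78]] n 5
down t 37.78 tcp_g [-86.75 317.26  20.94] F [ 0.07  0.46 -0.71] w 0.167 ff 30.0
done t 38.82 tcp_g [-85.71 317.75 101.87] F [ 0.56  0.35 -0.78] w 0.453 ff 0.0
```

```bash
python3 - <<'E'
from h import *
m=(.4368,-.2912)
r.grip(.55);r.move_to((*m,.10),DOWN);r.servo_line((*m,.021),rate=.2);r.grip(0);st("grip")
assert .25<r.get_width()<.30
r.servo_line((*m,.10),rate=.25);r.move_to(g2w(-.052,.002,.09),DOWN);r.servo_line(g2w(-.052,.002,.0475),rate=.12);r.dwell(.1);b=F(20);st("over")
q,f=feel((-.052,.002,.0475),(0,0,-1),.003,.0005,lambda f:f[2]>1.5,.01,b)
z=q[2]+.0003;print(q)
r.servo_line(g2w(-.022,.002,z),rate=.07)
q,f=feel((-.022,.002,z),(1,0,0),.021,.003,lambda f:np.hypot(f[0],f[1])>11,.03,b)
np.save("q.npy",q);np.save("b.npy",b);print(q,f.round(2));st()
E
```

```text
grip t 42.4 tcp_g [-145.32 -270.71   22.06] F [-0.7   0.26  3.77] w 0.271 ff 30.0
over t 44.58 tcp_g [-51.88   1.42  47.71] F [-1.18  0.1  -1.24] w 0.27 ff 30.0
feel [ 0.  0. -1.] [[0.5, 1.94, 0.44, 0.05], [1.0, 1.1, -0.83, -0.53], [1.5, 0.34, -0.63, 0.04], [2.0, 1.6, -0.09, 1.37], [2.5, 0.69, -0.13, 5.12]] n 5
[-0.052  0.002  0.045]
feel [1. 0. 0.] [[6.0, 0.48, 0.25, 6.13], [9.0, 0.74, -0.58, 7.12], [12.0, -1.36, -2.53, 7.29], [15.0, 0.3, -3.27, 7.06], [18.0, 0.34, -3.71, 7.12], [21.0, 0.6, -4.24, 5.73]] n 7
[-0.001   0.002   0.0453] [ 0.6  -4.24  5.73]
 t 48.16 tcp_g [-1.48  0.05 45.62] F [-0.58 -4.14  4.5 ] w 0.271 ff 30.0
```

```bash
python3 - <<'E'
from h import *
b=np.load("b.npy");q=np.load("q.npy");q[2]+=.0006
r.servo_line(g2w(*q),rate=.03);print((F(20)-b).round(2))
q,f=feel(q,(1,0,0),.010,.0005,lambda f:f[0]<-3.2,.01,b)
print(q,f.round(2));np.save("q.npy",q);st()
if f[0]<-3.2:
    q,f=feel(q,(0,-1,0),.0055,.0005,lambda f:f[1]>1.2,.01,b)
    np.save("q.npy",q);print(q);st()
E
```

```text
[ 0.53 -6.15  4.46]
feel [1. 0. 0.] [[3.5, -0.7, -4.19, 6.03], [4.0, -1.09, -5.35, 5.58], [4.5, -0.95, -4.73, 4.64], [5.0, -1.45, -5.35, 5.61], [5.5, -1.96, -5.29, 6.0], [6.0, -3.57, -5.08, 6.59]] n 12
[0.005  0.002  0.0459] [-3.57 -5.08  6.59]
 t 51.41 tcp_g [ 3.15  1.   45.55] F [-4.75 -4.98  5.35] w 0.27 ff 30.0
feel [ 0. -1.  0.] [[1.0, -3.05, -2.64, 8.09], [1.5, -3.32, -2.56, 7.0], [2.0, -2.19, -2.74, 6.56], [2.5, -2.8, -1.53, 7.09], [3.0, -3.66, -1.03, 6.92], [3.5, -2.24, 1.63, 7.0]] n 7
[ 0.005  -0.0015  0.0459]
 t 53.16 tcp_g [ 3.17 -0.07 45.54] F [-3.42  1.74  5.76] w 0.269 ff 30.0
```

```bash
python3 - <<'E'
from ang import *
q=np.load("q.npy")
r.grip(.5);st("rel");r.servo_line(g2w(q[0],q[1],.095),rate=.25)
r.move_to(g2w(-.11,-.13,.13),DOWN)
I=np.mean([r.camera("top")[0] for _ in range(4)],0);np.save("top3.npy",I);st("end")
measure(I,120,94,np.array([-.42,-.14]))
cv2.imwrite("pics/f3.png",np.hstack([cv2.resize(I[178:246,250:356].astype(np.uint8),(520,334),interpolation=2),cv2.resize(I[215:290,160:225].astype(np.uint8),(280,334),interpolation=2)]))
E
python3 v.py 3; python3 - <<'E'
import cv2,numpy as np
a=cv2.imread("pics/f3.png");b=cv2.resize(cv2.imread("pics/t3.png"),(260,260));o=np.zeros((600,800,3),np.uint8);o[:334]=a;o[335:595,:260]=b;cv2.imwrite("pics/final.png",o)
E
```

```text
rel t 53.71 tcp_g [ 5.02 -1.44 45.75] F [-0.34  0.42  0.79] w 0.502 ff 0.0
end t 54.99 tcp_g [-109.39 -128.85  129.23] F [ 0.43 -0.67 -0.63] w 0.501 ff 0.0
face centre mm -1.61 -0.35 diam [46.  46.7]
ctr -0.42 -0.14 pointer 111.6 axis 109.9 zero 101.0
```

View pics/final.png

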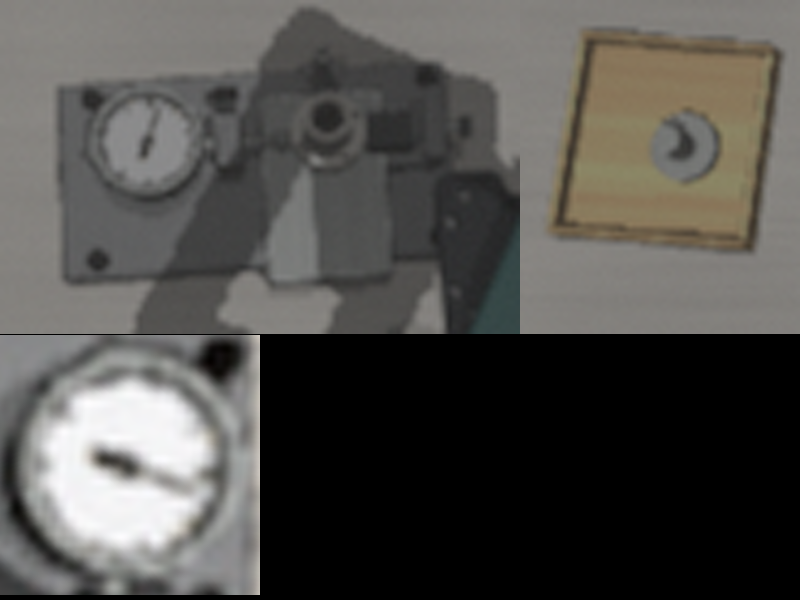

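The flange is seated at the anvil and stop. The pointer is at about 111°, roughly 17–18° beyond zero, which is +0.47 to +0.5 mm as expected. The master stands upright in its tray and the gripper is clear.

```bash
python3 -c "
from station import r
print(r.job_done())"
```

```text
the job is handed in; nothing more can be done
None
```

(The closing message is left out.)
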